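# Unstack the bench kit and set each piece on its instrument

## Task

Somebody left four things piled up on the lab bench: take the pile apart from the top down, one thing at a time, and set each in the middle of its own place: the steel weight upright on the balance pan, the little glass dish flat on the light base's white disc, the slide box flat in the shallow tray lined up lengthwise with it, and last the aluminium heating block flat on the hot plate. Set things down rather than drop them, let go of each before taking the next, and disturb neither what you have already placed nor the loose odds and ends on the bench.

Things in the scene. Friction and masses are not known exactly. Their poses are not given: they have to be found in the camera images.
- weight_mid (a point): Polished steel knob weight, the top of the pile. Cylinder 24 mm across and 21 mm tall with a thin neck and a 15 mm knob on it, 34 mm tall in all, 90 g. The point is on its axis, half-way up (17 mm above its underside); z is up. At the start it stands on the dish, up to 6 mm off its centre.
- dish_mid (a point): Small closed glass dish, a disc 40 mm across and 14 mm tall, 30 g. The point is its centre (7 mm above its underside); z is up. At the start it lies on the slide box, up to 14 mm off its centre lengthwise.
- slidebox_mid (a point): Cream plastic slide box with a thin grey seam, 84 mm (its x) by 42 mm (its y) by 28 mm tall, about 90 g. The point is its centre (14 mm above its underside); z is up. Both ways round are alike for the job. At the start it lies on the heating block, roughly parallel to it.
- block_mid (a point): Solid aluminium heating block with dark tube holes in its top, 120 mm (its x) by 66 mm (its y) by 38 mm tall, 0.5 to 0.8 kg. The point is its centre (19 mm above its underside); z is up. At the start it lies on the bench at the bottom of the pile.
- balance_pan (a point): Centre of the upper surface of the round steel weighing pan, 84 mm across, on a flat cream balance (150 by 110 mm, with a dark display at one end); the pan's surface is 37 mm above the bench. z is up. The balance is fixed and the pan does not give.
- lightbase_top (a point): Centre of the upper surface of the round white disc, 72 mm across, on a square grey light base (110 by 110 mm); the disc's surface is 30 mm above the bench. z is up. Fixed.
- tray_floor (a point): Centre of the inner floor of a shallow light grey open tray: outside 118 mm (x) by 76 mm (y), inside 112 by 70 mm, floor 3 mm above the bench, rim 8 mm above the floor (11 mm above the bench). z is up. Fixed.
- hotplate_top (a point): Centre of the upper surface of the round white hot plate, 130 mm across, on a white housing (150 by 132 mm, black knob and display on its front); the plate's surface is 58 mm above the bench. z is up. Fixed and cold; the block may lie on it at any angle.
There are look-alikes about, which are no part of the job. Of the things like the part that bears slidebox_mid, leave any that is brown or pink; of the rest the larger one is meant.

How it is judged:
By the outcome, as a careful person would: the job done as asked, in the order asked, and still so for the second after the job is handed in, with the robot touching nothing.
It also fails if it takes over 120 s, if anything falls off the work surface, if the arm or the gripper's body presses on something with over 40 N, if the wrist force passes 120 N, or if a joint passes its speed limit or range.

## Robot

A 7-joint arm with a two-finger parallel gripper is mounted at the origin on the work surface. World frame = base frame: x ahead of the robot, y to its left, z up, the work surface at z = 0. Lengths are in m, angles in rad, forces in N, time in s.
With the tool pointing down it reaches from about 0.4 to 0.85 m from the base axis. Payload 4.5 kg.
Tool frame: the origin (TCP) lies at the very end of the fingers, on their centre line; the grasp point (between the pads) lies 19 mm behind it; z points along the fingers, y is the line along which they close (so a half turn about z gives the same grasp; the last joint's range is limited). The gripper opens to 85 mm and grips with 20 to 120 N. Pads are 22 mm wide; open, the fingers measure 114 mm over their backs; the gripper's body (76 mm by 85 mm) begins 54 mm behind the grasp point. The pads swing forward as they close: fully open they stand 13 mm farther back than shut.
Start: joints at [1.289, 0.689, -0.195, 1.565, 0.157, 0.902, -0.215], TCP at [0.194, -0.594, 0.231] pointing down, gripper open.
Joint ranges: [-3.01, 3.01], [-0.46, 2.08], [-1.47, 1.51], [0.13, 2.56], [-1, 4.14], [0.04, 2.09], [-2.66, 2.66]. Speed limits (rad/s): [2.57, 2.57, 3.14, 3.14, 3.14, 3.14, 3.14].

## Interface

Orientations are given as a unit quaternion [w, x, y, z].
In Python, from station import sensors, cams, job_done gives the robot as it stands.
- The arm moves only by the tool drive_tool, never from a script. Its argument "commands" is a list of rows, each an object with "xyz": the shift along the tool's x, y, z in mm, a list of three; "turn": the turn about the tool's z in degrees. In form: [{"xyz": [tx, ty, tz], "turn": turn}, ...]. A call has 1 to 12 rows; each row shifts and turns the commanded pose from where the row before left it, along the tool's axes as they then stand; what a row does not reach is not made up. A row lasts 1/10 s, in which the tool goes at most 50 mm and 8.59 degrees, less where a joint would pass 70% of its speed; a pose out of reach is approached as far as the arm can. A call with a gripper value outside its range is refused whole. "hand" is the finger opening in mm, from 0 to 85.4, set as the call begins (left out, the last holds). The fingers move at their own pace and stop on an object; "squeeze" is the grip in N (left out, the last holds). Time passes only in rows, so rows that do not move let the fingers close. It gives the time, the measured TCP pose, the force, the opening and the grip force at its end, in the units of the state.
- sensors.observe(): the state, without advancing time (a new reading comes with each control period).
- cams.camera(name): name is "side" or "top" or "wrist"; returns the picture (480x640x3 uint8, red, green, blue); there is no depth.
- cams.camera_params(name): a dict with "camera_matrix" (3x3 intrinsics, pixels), "distortion" ([k1, k2, p1, p2, k3] as OpenCV has them; the pictures are not rectified), "T" (4x4, takes a point from camera to world coordinates); the wrist camera has in their place "tool_from_camera" (4x4, takes a point from camera to tool coordinates, whose origin is the TCP and whose axes are the flange's). Camera axes: x right, y up, looking along -z (the intrinsics and any distortion apply to the point x, -y, -z); pixel columns grow to the right and rows downward; lengths in m; the calibration is good to about 2 mm. A picture is of the moment at which its call begins: read the wrist's pose just before it. camera_params takes no time and is no camera call.
- job_done(): hands the job in; it is judged then, once.
The state is a dict: "time_s": time; "qpos": joint angles; "joint_velocities": joint speeds; "tau": joint torques, N m; "tcp_pos": TCP position; "tcp_rot": TCP orientation; "contact_force": force on the tool from outside, world axes, zero at the start; "moment": the same for the moment, N m; "grip_width": finger opening in m; "grip_force": force on a finger pad.
Only numpy, scipy, OpenCV 4.12 (cv2) and the standard library are available. Lean on these libraries where they do the work, as an engineer would, in place of code of your own. Each camera call takes 0.05 s, during which the arm holds its last target. There are 200 camera calls.

## Working session

There is one attempt and no reset: what is moved stays moved. The work goes in short steps, Python scripts to look and compute and a tool call to move; the robot and the scene stay as the last step left them, time stands still between calls to the robot, and variables do not carry over. Pictures are saved under pics/ and viewed, at most 14 in all, crops included, and the job is handed in when it is done.

Besides the shell and the picture viewer there is one more tool, called after "Emit:" as name(argument=value, ...), one argument or row to a line, values as JSON. drive_tool: Moves the arm, as the interface text tells. Its arguments: {"type":"object","properties":{"commands":{"type":"array","items":{"type":"object","properties":{"xyz":{"type":"array","items":{"type":"number"}},"turn":{"type":"number"}}}},"hand":{"type":"number"},"squeeze":{"type":"number"}},"required":["commands"]}

```bash
mkdir -p pics; ls
cat > h.py <<'E'
import numpy as np, cv2
from station import sensors, cams, job_done
from scipy.spatial.transform import Rotation as R
def toolT():
    s=sensors.observe(); q=s["tcp_rot"]; T=np.eye(4)
    T[:3,:3]=R.from_quat([q[1],q[2],q[3],q[0]]).as_matrix(); T[:3,3]=s["tcp_pos"]; return T
def grab(name,fn=None):
    T=toolT(); im=cams.camera(name); p=cams.camera_params(name)
    C=np.array(p["T"]) if "T" in p else T@np.array(p["tool_from_camera"])
    if fn: cv2.imwrite("pics/"+fn,im[:,:,::-1])
    return im,(np.array(p["camera_matrix"]),np.array(p["distortion"]),C)
def ray(P,uv):
    K,d,C=P; u=cv2.undistortPoints(np.array(uv,float).reshape(-1,1,2),K,d).reshape(-1,2)
    v=np.c_[u[:,0],-u[:,1],-np.ones(len(u))]@C[:3,:3].T
    return C[:3,3],v
def onz(P,uv,z):
    o,v=ray(P,uv); return o+v*((z-o[2])/v[:,2:3])
def proj(P,X):
    K,d,C=P; c=(np.atleast_2d(X)-C[:3,3])@C[:3,:3]; c=c*[1,-1,-1]
    return cv2.projectPoints(c,np.zeros(3),np.zeros(3),K,d)[0].reshape(-1,2)
def delta(X):  # world vector -> tool mm to move TCP to X
    T=toolT(); return T[:3,:3].T@(np.array(X)-T[:3,3])*1000
E
python3 - <<'E'
from h import *
for n in("top","side"): 
    im,P=grab(n,n+"0.png"); print(n,P[2].round(3).tolist(),P[0][0,0],P[1])
s=sensors.observe();print(s)
print(cams.camera_params("wrist"))
E
```

```text
pics
top [[-0.019, 0.982, -0.186, 0.316], [-1.0, -0.017, 0.016, 0.006], [0.012, 0.186, 0.982, 1.14], [0.0, 0.0, 0.0, 1.0]] 571.251986835462 [-0.02777519  0.          0.          0.          0.        ]
side [[-0.981, 0.098, -0.169, 0.323], [-0.195, -0.493, 0.848, 0.883], [-0.0, 0.864, 0.503, 0.624], [0.0, 0.0, 0.0, 1.0]] 478.5932256594756 [-0.12803937  0.          0.          0.          0.        ]
{'time_s': 0.1, 'qpos': array([ 1.28880087,  0.68989111, -0.19451478,  1.56624304,  0.15727977,
        0.90250666, -0.215124  ]), 'joint_velocities': array([-0.000855  , -0.00160718,  0.00065165, -0.00209773,  0.00072776,
       -0.00014958,  0.00030389]), 'tau': array([-3.47202724e-03, -5.40605700e+01, -1.27185423e+00, -1.58985955e+01,
        9.34879587e-03,  4.35673341e-03,  3.03807121e-05]), 'tcp_pos': array([ 0.19388487, -0.59354989,  0.23056892]), 'tcp_rot': array([-8.09071460e-04,  9.87556858e-01,  1.57260177e-01, -1.85067151e-04]), 'contact_force': array([ 0.12791964, -0.24084287, -0.46942197]), 'moment': array([ 0.01083295,  0.02907082, -0.02145625]), 'grip_force': 0.0, 'grip_width': 0.08577511862483804}
{'camera_matrix': array([[414.3856459 ,   0.        , 313.96293636],
       [  0.        , 414.3856459 , 239.22190354],
       [  0.        ,   0.        ,   1.        ]]), 'distortion': array([-0.01005498,  0.        ,  0.        ,  0.        ,  0.        ]), 'tool_from_camera': array([[ 9.84990721e-05,  9.47251103e-01,  3.20492338e-01,
         8.35108946e-02],
       [ 9.99999376e-01,  2.63476209e-04, -1.08607008e-03,
         6.32434707e-04],
       [-1.11322319e-03,  3.20492245e-01, -9.47250485e-01,
        -1.43707337e-01],
       [ 0.00000000e+00,  0.00000000e+00,  0.00000000e+00,
         1.00000000e+00]])}
```

View pics/top0.png

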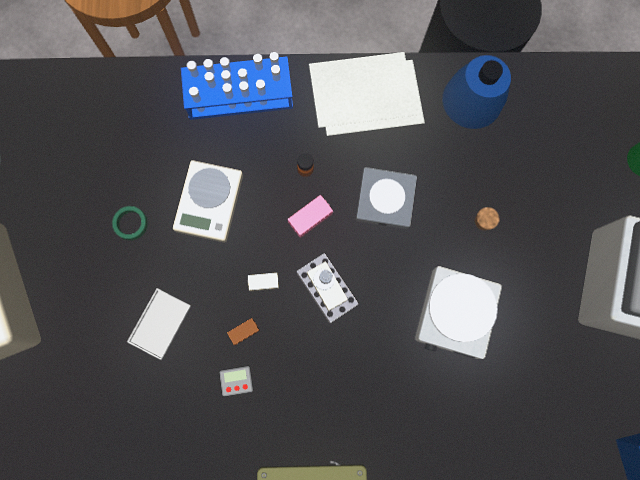

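View pics/side0.png

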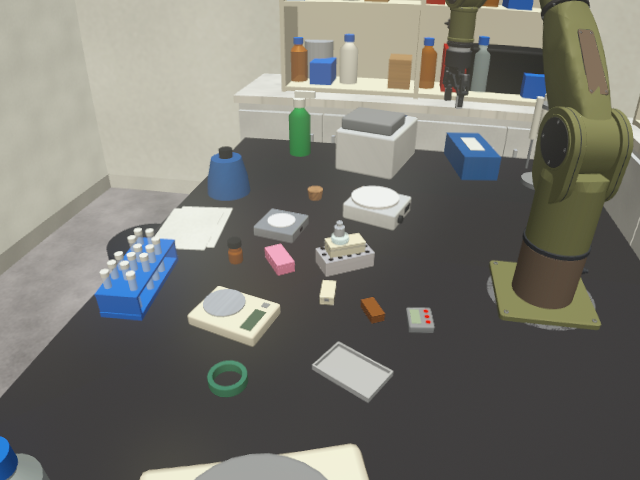

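The top view shows the pile at about (326,288), pan (209,188), white disc (387,196), tray (159,324) and hot plate (463,307). The small white box at (263,282), the pink one and the brown one are the look-alikes. Next I measure from the top view.

Run:
```python
from h import *
im,P=grab("top")
g=cv2.cvtColor(im,cv2.COLOR_RGB2GRAY); hsv=cv2.cvtColor(im,cv2.COLOR_RGB2HSV)
def blob(m,c,r):
    k=np.zeros_like(g);cv2.circle(k,c,r,255,-1); m=cv2.bitwise_and(m.astype(np.uint8)*255,k)
    cs=cv2.findContours(m,cv2.RETR_EXTERNAL,cv2.CHAIN_APPROX_NONE)[0]
    return max(cs,key=cv2.contourArea)
for n,m,c,r,z in [("disc",g>200,(387,196),26,.030),("plate",g>225,(463,307),45,.058),("pan",(g<190)&(g>90),(209,188),26,.037)]:
    b=blob(m,c,r).reshape(-1,2)
    W=onz(P,b,z)[:,:2]; (x,y),rad=cv2.minEnclosingCircle(W.astype(np.float32)*1000); e=cv2.fitEllipse(W.astype(np.float32)*1000)
    print(n,round(x),round(y),round(rad),"ell",np.round(e[0]),np.round(e[1]))
def rect(n,m,c,r,z):
    b=blob(m,c,r).reshape(-1,2); W=onz(P,b,z)[:,:2].astype(np.float32)*1000
    q=cv2.minAreaRect(W); print(n,np.round(q[0],1),np.round(q[1]),round(q[2],1), "box",cv2.boxPoints(q).round().tolist())
rect("tray",g>110,(159,324),45,.011)
rect("block",g>95,(326,288),48,.038)
rect("box",(hsv[...,1]>18)&(g>150),(326,288),35,.066)
cv2.imwrite("pics/pile.png",cv2.resize(im[240:340,270:390,::-1],None,fx=6,fy=6,interpolation=cv2.INTER_CUBIC))
# predicted px for weight top etc.
print(onz(P,[[326,276]],.114), toolT()[:3,:3].round(3).tolist())
```

```text
disc 620 -162 36 ell [ 621. -162.] [70. 70.]
plate 396 -299 71 ell [ 393. -295.] [126. 131.]
pan 640 195 42 ell [641. 195.] [80. 82.]
tray [374.7 294.2] [ 78. 119.] 62.1 box [[304.0, 288.0], [409.0, 232.0], [445.0, 301.0], [340.0, 356.0]]
block [437.1 -36.6] [121.  67.] 32.3 box [[368.0, -41.0], [404.0, -97.0], [506.0, -33.0], [470.0, 24.0]]
box [456.1 -33.1] [21. 21.] 88.8 box [[445.0, -43.0], [466.0, -44.0], [467.0, -23.0], [446.0, -22.0]]
[[ 0.44888246 -0.03228707  0.114     ]] [[0.951, 0.311, -0.001], [0.311, -0.951, 0.001], [-0.0, -0.001, -1.0]]
```

View pics/pile.png

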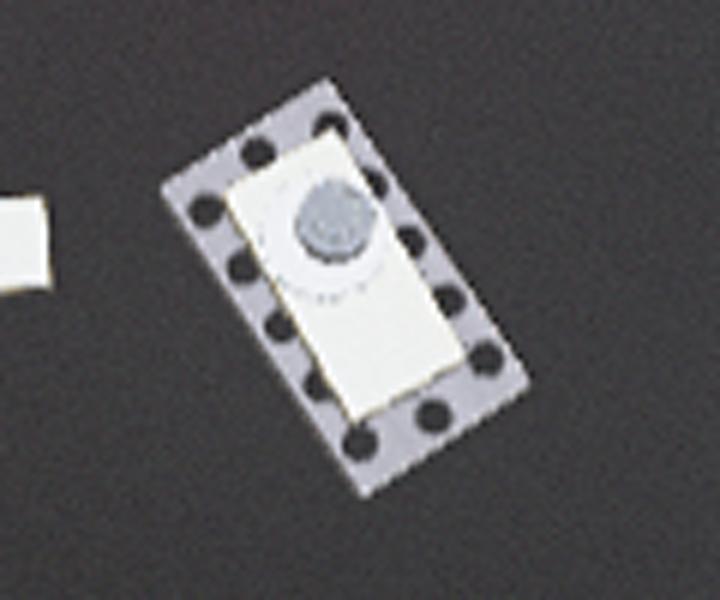

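The crop shows the block at 32°, the box on it, the dish outline and the weight centred near (326,277). I'll move the wrist camera over the pile.

Emit:
drive_tool(
  commands=[
    {"xyz":[32,-35,-5]},
    {"xyz":[32,-35,-5]},
    {"xyz":[32,-35,-5]},
    {"xyz":[32,-35,-5]},
    {"xyz":[32,-35,0]},
    {"xyz":[32,-35,0]},
    {"xyz":[32,-35,0]},
    {"xyz":[32,-35,0]},
    {"xyz":[32,-35,0]},
    {"xyz":[32,-35,0]},
    {"xyz":[32,-35,0]},
    {"xyz":[32,-35,0]},
  ],
  hand=60,
  squeeze=25,
)

```text
$.commands[0]: bad value
```

Emit:
drive_tool(
  commands=[
    {"xyz":[32,-35,0]},
    {"xyz":[0,0,0],"turn":-7},
    {"xyz":[0,0,0],"turn":-7},
    {"xyz":[0,0,0]},
    {"xyz":[0,0,0]},
  ],
)

```text
$.commands[0]: bad value
```

Run:
```python
from h import *
im,P=grab("wrist","w1.png"); T=toolT(); print(T.round(3).tolist(),sensors.observe()["time_s"])
```

```text
[[0.951, 0.311, -0.0, 0.194], [0.311, -0.951, 0.001, -0.594], [-0.0, -0.001, -1.0, 0.231], [0.0, 0.0, 0.0, 1.0]] 0.2
```

View pics/w1.png

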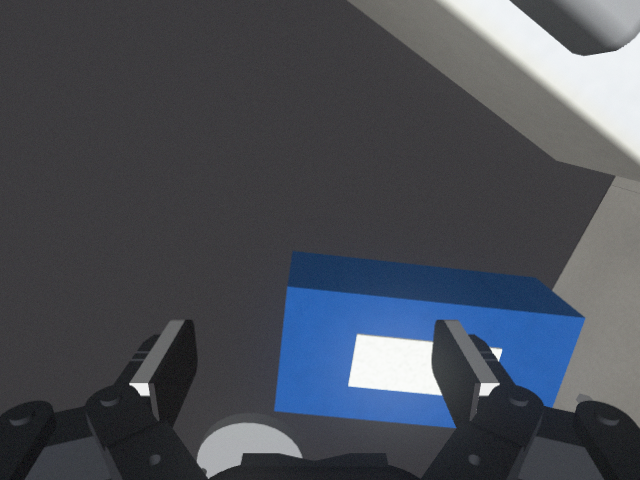

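The move was refused, and the view still shows the start area with the blue box below and the white instrument at upper right. I'll include "turn" in every row.

Emit:
drive_tool(
  commands=[
    {"xyz":[32,-35,-5],"turn":0},
    {"xyz":[32,-35,-5],"turn":0},
    {"xyz":[32,-35,-5],"turn":0},
    {"xyz":[32,-35,-5],"turn":0},
    {"xyz":[32,-35,0],"turn":0},
    {"xyz":[32,-35,0],"turn":0},
    {"xyz":[32,-35,0],"turn":0},
    {"xyz":[32,-35,0],"turn":0},
    {"xyz":[32,-35,0],"turn":0},
    {"xyz":[32,-35,0],"turn":0},
    {"xyz":[32,-35,0],"turn":0},
    {"xyz":[32,-35,0],"turn":0},
  ],
  hand=60,
  squeeze=25,
)

```text
time_s: 1.4
tcp_pos: [0.4292, -0.0738, 0.2514]
tcp_rot: [0.0, 0.988, 0.157, 0.0]
contact_force: [1.5, -0.9, -0.8]
grip_width: 0.0597
grip_force: 0.0
```

Emit:
drive_tool(
  commands=[
    {"xyz":[32,-35,0],"turn":0},
    {"xyz":[0,0,0],"turn":-7},
    {"xyz":[0,0,0],"turn":-7},
    {"xyz":[0,0,0],"turn":0},
    {"xyz":[0,0,0],"turn":0},
  ],
)

```text
time_s: 1.9
tcp_pos: [0.4481, -0.0327, 0.2512]
tcp_rot: [0.0, 0.962, 0.275, -0.0]
contact_force: [-0.1, 0.3, 0.4]
grip_width: 0.0603
grip_force: 0.0
```

Run:
```python
from h import *
im,P=grab("wrist","w2.png"); T=toolT(); print(T.round(3).tolist(),sensors.observe()["time_s"])
```

```text
[[0.849, 0.528, -0.0, 0.448], [0.528, -0.849, -0.0, -0.033], [-0.0, 0.0, -1.0, 0.251], [0.0, 0.0, 0.0, 1.0]] 1.95
```

View pics/w2.png

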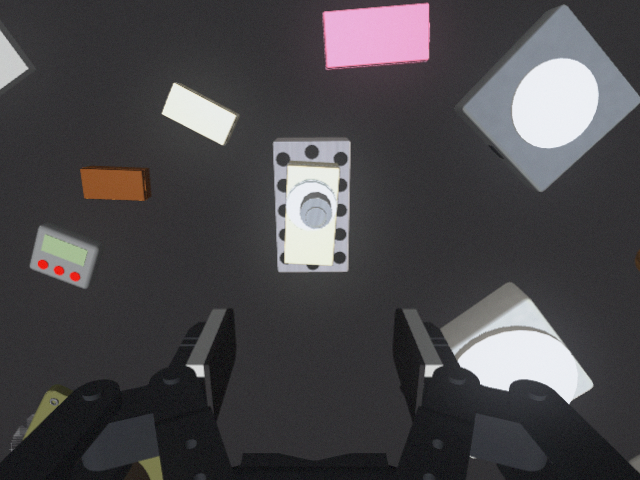

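The wrist view shows the pile centred near (312,205). The weight is at (316,210), the dish around (311,205), and the box spans columns 285–340 and rows 163–265. Now I measure it closely.

Run:
```python
from h import *
im,P=grab("wrist")
Pt=grab("top")[1]
c=im[130:285,262:362]; cv2.imwrite("pics/c.png",cv2.resize(c[:,:,::-1],None,fx=5,fy=5,interpolation=cv2.INTER_CUBIC)[:600*5//5+200])
big=cv2.resize(c[20:100,10:90,::-1],None,fx=7,fy=7,interpolation=cv2.INTER_CUBIC); cv2.imwrite("pics/c.png",big)
# candidates: reprojection of model circles for the weight axis guess from top ((449,-32))
# block corners at z=.038 and box top z=.066
d=lambda uv,z:(onz(P,uv,z)*1000)[:,:2].round(1).tolist()
print("block top corners",d([[274,139],[350,139],[348,271],[278,271]],.038))
print("box top corners",d([[287,163],[340,163],[334,265],[284,265]],.066))
cc=np.array([[335,128],[465,358],[350,422],[228,190]])/6+[270,240]
q=onz(Pt,cc,.066)*1000; print("box top(topcam)",q[:,:2].round(1).tolist(),q.mean(0)[:2].round(1))
print("dish topcam", (onz(Pt,[[325/6+270,238/6+240]],.080)*1000).round(1))
print("weight topcam z.107",(onz(Pt,[[335/6+270,221/6+240]],.107)*1000).round(1))
```

```text
block top corners [[474.7, 21.8], [508.5, -32.5], [407.1, -97.3], [372.5, -41.8]]
box top corners [[467.6, 2.9], [489.7, -32.6], [414.2, -75.6], [391.6, -39.3]]
box top(topcam) [[483.2, -34.4], [409.6, -73.5], [390.3, -36.9], [464.0, -0.1]] [436.8 -36.2]
dish topcam [[446.5 -30.   80. ]]
weight topcam z.107 [[448.3 -32.2 107. ]]
```

View pics/c.png

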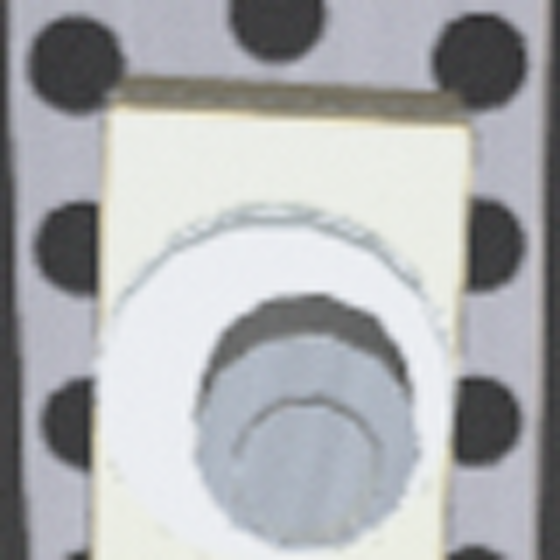

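The crop shows the weight's body top centred near (306,437) and the dish top near (275,390). The box's far corners are at (108,105) and (470,125). Converting those.

Run:
```python
from h import *
T=toolT();p=cams.camera_params("wrist");P=(np.array(p["camera_matrix"]),np.array(p["distortion"]),T@np.array(p["tool_from_camera"]))
f=lambda x,y:[272+x/7-.4,150+y/7-.4]
d=lambda uv,z:(onz(P,[uv],z)*1000)[0,:2]
w=d(f(306,437),.101);k=d(f(306,475),.114);di=d(f(275,390),.08)
print("weight",w,k,"dish",di,"widths",d(f(197,437),.101)-d(f(415,437),.101),d(f(100,390),.08)-d(f(450,390),.08))
a,b=d(f(108,103),.066),d(f(470,125),.066);v=a-b;print("box far edge",a,b,np.hypot(*v),"long axis deg",np.degrees(np.arctan2(v[1],v[0]))-90)
print(delta([*w/1000,.085]))
```

```text
weight [453.35245745 -32.19433736] [452.92290396 -32.39683935] dish [451.40655015 -29.43832354] widths [-12.07279341  19.37015968] [-20.65694308  33.14268426]
box far edge [466.70656156   2.33453392] [486.24833694 -33.69493208] 40.987844603172476 long axis deg 28.474658377857125
[  4.80426396   2.16398093 166.32321976]
```

Emit:
drive_tool(
  commands=[
    {"xyz":[3,2,30],"turn":0},
    {"xyz":[0,0,40],"turn":0},
    {"xyz":[0,0,40],"turn":0},
    {"xyz":[0,0,30],"turn":0},
    {"xyz":[0,0,20],"turn":0},
    {"xyz":[0,0,6],"turn":0},
    {"xyz":[0,0,0],"turn":0},
    {"xyz":[0,0,0],"turn":0},
  ],
  hand=50,
)

```text
time_s: 2.85
tcp_pos: [0.4525, -0.0326, 0.0861]
tcp_rot: [0.0, 0.961, 0.276, 0.001]
contact_force: [1.2, -0.4, 0.6]
grip_width: 0.0504
grip_force: 0.0
```

Emit:
drive_tool(
  commands=[
    {"xyz":[0,0,0],"turn":0},
    {"xyz":[0,0,0],"turn":0},
    {"xyz":[0,0,0],"turn":0},
    {"xyz":[0,0,0],"turn":0},
    {"xyz":[0,0,0],"turn":0},
    {"xyz":[0,0,0],"turn":0},
  ],
  hand=15,
)

```text
time_s: 3.45
tcp_pos: [0.4521, -0.032, 0.0861]
tcp_rot: [-0.0, 0.961, 0.277, 0.001]
contact_force: [-0.5, 3.6, 6.4]
grip_width: 0.0222
grip_force: 24.5
```

Run:
```python
from h import *
im,P=grab("wrist"); cv2.imwrite("pics/w3.png",im[200:480,120:520,::-1]); print(sensors.observe()["contact_force"],sensors.observe()["moment"])
```

```text
[-1.24407453  1.77987127  7.18781304] [0.32596463 0.18976339 0.03696121]
```

View pics/w3.png

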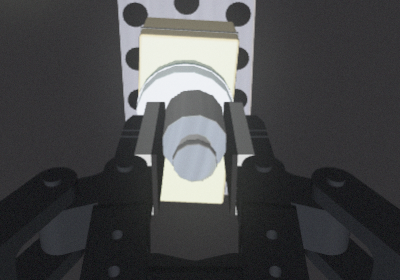

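Run:
```python
from h import *
T=toolT();p=cams.camera_params("wrist");P=(np.array(p["camera_matrix"]),np.array(p["distortion"]),T@np.array(p["tool_from_camera"]))
for uv,z in [([315,358],.114),([314,340],.101),([314,300],.08),([314,345],.101)]: 
    X=onz(P,[uv],z)[0]; print(X.round(4),delta(X).round(1))
print(T[:3,3], proj(P,(T@[0,0,-.019,1])[:3]),proj(P,(T@[0.011,0.011,0,1])[:3]),proj(P,(T@[-0.011,0.011,-0.0,1])[:3]))
```

```text
[ 0.4555 -0.0315  0.114 ] [  3.1   1.3 -27.8]
[ 0.4541 -0.0321  0.101 ] [  1.6   1.  -14.9]
[ 0.4585 -0.0293  0.08  ] [6.8 1.1 6.2]
[ 0.4523 -0.0332  0.101 ] [ -0.5   1.  -14.9]
[ 0.45220098 -0.03202735  0.08614668] [[311.0736482  350.51011957]] [[339.89212385 297.50024829]] [[338.77504828 346.86424144]]
```

The weight sits between the pads within 2 mm of the tool axis, so I lift it.

Emit:
drive_tool(
  commands=[
    {"xyz":[0,0,-3],"turn":0},
    {"xyz":[0,0,-10],"turn":0},
    {"xyz":[0,0,-20],"turn":0},
    {"xyz":[0,0,-30],"turn":0},
    {"xyz":[0,0,-40],"turn":0},
    {"xyz":[0,0,0],"turn":0},
  ],
)

```text
time_s: 4.1
tcp_pos: [0.4546, -0.0327, 0.1927]
tcp_rot: [0.001, 0.961, 0.276, 0.004]
contact_force: [0.8, 0.5, -1.8]
grip_width: 0.0223
grip_force: 24.6
```

Run:
```python
from h import *
im,P=grab("wrist"); cv2.imwrite("pics/w4.png",im[:,:,::-1])
s=sensors.observe();print(s["contact_force"],s["grip_width"],s["tcp_pos"])
print(delta([.641,.195,.150]))
```

```text
[ 0.63827868 -0.2769639  -1.36212311] 0.022564893238494924 [ 0.45341943 -0.03279225  0.19074641]
[279.66162605 -93.68598481  41.81340395]
```

View pics/w4.png

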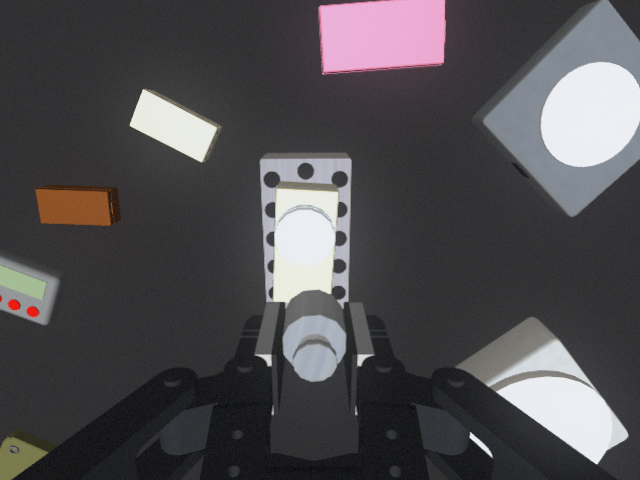

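The weight is held upright and the dish stayed put at (305,237). On to the pan.

Emit:
drive_tool(
  commands=[
    {"xyz":[25,-8,0],"turn":0},
    {"xyz":[45,-15,0],"turn":0},
    {"xyz":[45,-15,0],"turn":0},
    {"xyz":[45,-15,0],"turn":0},
    {"xyz":[40,-15,0],"turn":0},
    {"xyz":[20,-7,0],"turn":0},
    {"xyz":[0,0,0],"turn":0},
    {"xyz":[0,0,0],"turn":0},
  ],
)

```text
time_s: 4.95
tcp_pos: [0.5972, 0.1473, 0.1868]
tcp_rot: [0.001, 0.961, 0.277, -0.002]
contact_force: [-0.1, -0.1, -0.3]
grip_width: 0.0224
grip_force: 24.6
```

```bash
cat >> h.py <<'E'
def circ(P,m,z,guess,r,tol=.2):
    # contours whose points on plane z fit a circle of radius r near guess (m)
    best=None
    for c in cv2.findContours(m.astype(np.uint8)*255,cv2.RETR_LIST,cv2.CHAIN_APPROX_NONE)[0]:
        if len(c)<40: continue
        W=onz(P,c.reshape(-1,2),z)[:,:2]*1000
        (x,y),(a,b),_=cv2.fitEllipse(cv2.convexHull(W.astype(np.float32)))  if len(cv2.convexHull(W.astype(np.float32)))>4 else ((0,0),(0,0),0)
        e=abs(a/2-r)+abs(b/2-r)
        if np.hypot(x-guess[0],y-guess[1])<30 and (best is None or e<best[0]): best=(e,x,y,a,b)
    return best
E
python3 - <<'E'
from h import *
im,P=grab("wrist","w5.png"); g=cv2.cvtColor(im,cv2.COLOR_RGB2GRAY)
for t in (100,130,150,170,190): print(t,circ(P,g<t,.037,(641,195),42))
print(toolT()[:3,3],delta([.641,.195,.15]), proj(P,[.641,.195,.037]))
E
```

```text
100 (80.30999755859375, 625.6311645507812, 200.37669372558594, 136.46502685546875, 192.15496826171875)
130 (82.10527420043945, 627.3081665039062, 199.29641723632812, 125.0120620727539, 207.198486328125)
150 (78.28014373779297, 624.8057250976562, 200.16763305664062, 142.9165802001953, 181.64370727539062)
170 (80.52481079101562, 623.3632202148438, 199.31820678710938, 148.1041717529297, 180.94544982910156)
190 (0.8090782165527344, 644.6332397460938, 194.91485595703125, 83.12786102294922, 83.25398254394531)
[0.5970772  0.14627491 0.18705607] [ 63.22444522 -18.00965314  36.80789236] [[287.27820638 130.19569649]]
```

View pics/w5.png

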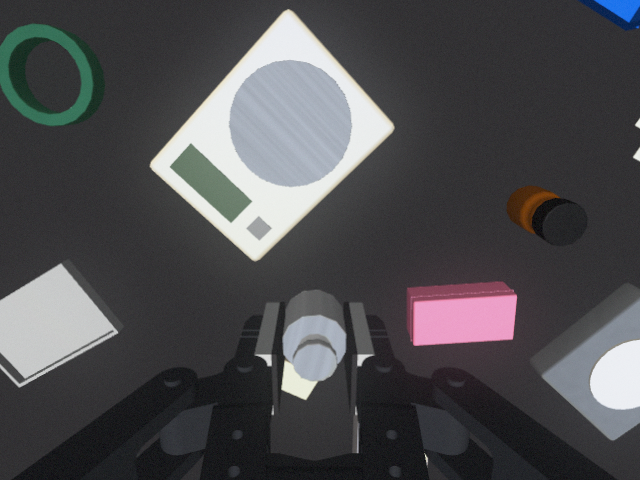

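The pan's circle is at (291,123), and the fit gives centre (644.6,194.9) with diameter 83 mm.

Emit:
drive_tool(
  commands=[
    {"xyz":[32,-8,0],"turn":0},
    {"xyz":[32,-8,10],"turn":0},
    {"xyz":[0,0,40],"turn":0},
    {"xyz":[0,0,40],"turn":0},
    {"xyz":[0,0,30],"turn":0},
    {"xyz":[0,0,14],"turn":0},
    {"xyz":[0,0,0],"turn":0},
    {"xyz":[0,0,0],"turn":0},
  ],
)

```text
time_s: 5.8
tcp_pos: [0.6449, 0.1951, 0.0555]
tcp_rot: [0.0, 0.961, 0.276, 0.001]
contact_force: [0.6, 0.6, -1.4]
grip_width: 0.0225
grip_force: 24.7
```

Emit:
drive_tool(
  commands=[
    {"xyz":[-2,0,4],"turn":0},
    {"xyz":[0,0,4],"turn":0},
    {"xyz":[0,0,2],"turn":0},
    {"xyz":[0,0,1],"turn":0},
    {"xyz":[0,0,0],"turn":0},
    {"xyz":[0,0,0],"turn":0},
  ],
)

```text
time_s: 6.4
tcp_pos: [0.6425, 0.1945, 0.0434]
tcp_rot: [0.0, 0.961, 0.276, 0.0]
contact_force: [-0.3, 0.1, 0.1]
grip_width: 0.0227
grip_force: 24.7
```

Emit:
drive_tool(
  commands=[
    {"xyz":[0,0,0.5],"turn":0},
    {"xyz":[0,0,0.5],"turn":0},
    {"xyz":[0,0,0],"turn":0},
    {"xyz":[0,0,0],"turn":0},
  ],
)

```text
time_s: 6.8
tcp_pos: [0.6426, 0.1945, 0.0433]
tcp_rot: [0.0, 0.961, 0.276, 0.0]
contact_force: [-1.6, 0.1, 5.9]
grip_width: 0.0225
grip_force: 25.2
```

Contact is made, so I release, rise and look.

Emit:
drive_tool(
  commands=[
    {"xyz":[0,0,0],"turn":0},
    {"xyz":[0,0,0],"turn":0},
    {"xyz":[0,0,0],"turn":0},
    {"xyz":[0,0,-10],"turn":0},
    {"xyz":[0,0,-30],"turn":0},
    {"xyz":[0,0,-40],"turn":0},
    {"xyz":[-40,10,-30],"turn":0},
    {"xyz":[-40,12,-5],"turn":0},
    {"xyz":[0,0,0],"turn":0},
  ],
  hand=50,
)

```text
time_s: 7.7
tcp_pos: [0.5832, 0.1272, 0.1583]
tcp_rot: [0.002, 0.962, 0.274, -0.003]
contact_force: [0.4, -0.5, -0.1]
grip_width: 0.0495
grip_force: 0.0
```

Run:
```python
from h import *
im,P=grab("wrist"); cv2.imwrite("pics/w6.png",im[0:300,150:450,::-1]); g=cv2.cvtColor(im,cv2.COLOR_RGB2GRAY)
print(circ(P,g<190,.037,(641,195),42),toolT()[:3,3], proj(P,[.6446,.1949,.058]))
print(delta([.4514,-.0294,.16]),delta([.447,-.030,.16]))
```

```text
(0.6799850463867188, 644.4400634765625, 194.86695861816406, 83.25189208984375, 83.38813781738281) [0.58555342 0.1304244  0.15800791] [[265.68805009  89.27686054]]
[-198.35436838   64.79410877   -1.48903123] [-202.40686827   62.97828232   -1.48466982]
```

View pics/w6.png

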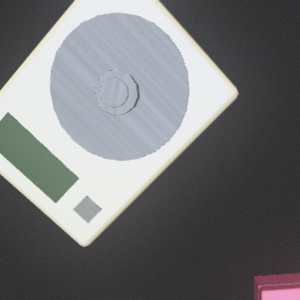

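The weight stands upright at (267,91), within about 1 mm of the pan centre. Now I go back for the dish.

Emit:
drive_tool(
  commands=[
    {"xyz":[-25,8,-20],"turn":0},
    {"xyz":[-40,13,-20],"turn":0},
    {"xyz":[-40,13,-10],"turn":0},
    {"xyz":[-40,13,0],"turn":0},
    {"xyz":[-40,12,0],"turn":0},
    {"xyz":[-15,5,0],"turn":0},
    {"xyz":[0,0,0],"turn":0},
    {"xyz":[0,0,0],"turn":0},
  ],
  hand=60,
)

```text
time_s: 8.55
tcp_pos: [0.4535, -0.0252, 0.207]
tcp_rot: [-0.0, 0.961, 0.277, 0.002]
contact_force: [1.4, 0.6, -0.1]
grip_width: 0.0599
grip_force: 0.0
```

Run:
```python
from h import *
im,P=grab("wrist"); g=cv2.cvtColor(im,cv2.COLOR_RGB2GRAY)
b=im[...,2].astype(int)-im[...,0]
w=proj(P,[.451,-.030,.08])[0];print(w,toolT()[:3,3])
for t in (-8,-4,0,4): print(t,circ(P,(b>t)&(g>190),.080,(451,-30),20))
x,y=w.astype(int); cv2.imwrite("pics/w7.png",cv2.resize(im[max(y-70,0):y+90,x-60:x+60,::-1],None,fx=3.5,fy=3.5,interpolation=cv2.INTER_CUBIC)); print(x-60,y-70)
```

```text
[316.17762186 234.67300725] [ 0.45362432 -0.02476617  0.20692858]
-8 (12.318117141723633, 457.75115966796875, -25.485624313354492, 44.2983512878418, 60.33788299560547)
-4 (1.4068870544433594, 451.6892395019531, -28.88641929626465, 40.05628967285156, 42.757484436035156)
0 (0.9820957183837891, 451.77423095703125, -28.868677139282227, 39.57108688354492, 41.5352783203125)
4 (0.4826545715332031, 452.09783935546875, -28.673480987548828, 39.35090255737305, 39.68378829956055)
256 164
```

View pics/w7.png

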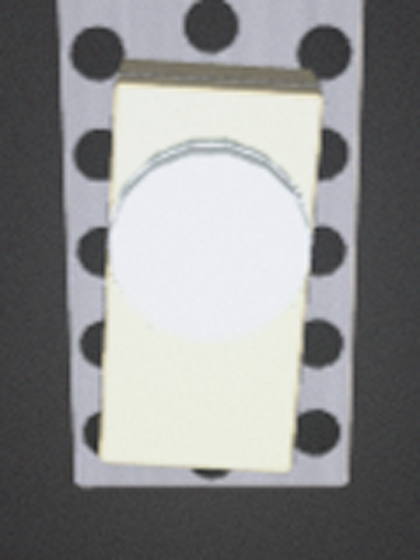

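The dish is clearly seen, fitted at (452,-28.7).

Emit:
drive_tool(
  commands=[
    {"xyz":[-3,2,20],"turn":0},
    {"xyz":[0,0,40],"turn":0},
    {"xyz":[0,0,40],"turn":0},
    {"xyz":[0,0,25],"turn":0},
    {"xyz":[0,0,12],"turn":0},
    {"xyz":[0,0,0],"turn":0},
    {"xyz":[0,0,0],"turn":0},
  ],
  hand=60,
)

```text
time_s: 9.3
tcp_pos: [0.4512, -0.0286, 0.0696]
tcp_rot: [-0.0, 0.961, 0.277, 0.001]
contact_force: [-0.2, -0.5, 0.9]
grip_width: 0.0597
grip_force: 0.0
```

Emit:
drive_tool(
  commands=[
    {"xyz":[0,0,0],"turn":0},
    {"xyz":[0,0,0],"turn":0},
    {"xyz":[0,0,0],"turn":0},
    {"xyz":[0,0,0],"turn":0},
    {"xyz":[0,0,0],"turn":0},
  ],
  hand=30,
  squeeze=22,
)

```text
time_s: 9.8
tcp_pos: [0.451, -0.0295, 0.0706]
tcp_rot: [0.0, 0.961, 0.277, 0.001]
contact_force: [1.0, 2.2, 7.3]
grip_width: 0.0384
grip_force: 22.0
```

Emit:
drive_tool(
  commands=[
    {"xyz":[0,0,-2],"turn":0},
    {"xyz":[0,0,-8],"turn":0},
    {"xyz":[0,0,-20],"turn":0},
    {"xyz":[0,0,-30],"turn":0},
    {"xyz":[0,0,-40],"turn":0},
    {"xyz":[0,0,0],"turn":0},
  ],
)

```text
time_s: 10.4
tcp_pos: [0.4523, -0.0302, 0.1739]
tcp_rot: [0.001, 0.961, 0.276, 0.004]
contact_force: [-0.4, 0.1, -0.8]
grip_width: 0.0388
grip_force: 22.3
```

Run:
```python
from h import *
im,P=grab("wrist"); cv2.imwrite("pics/w8.png",im[60:460,160:640,::-1])
print(toolT()[:3,3],delta([.623,-.162,.16]),sensors.observe()["grip_width"])
g=cv2.cvtColor(im,cv2.COLOR_RGB2GRAY)
print([circ(P,g>t,.030,(623,-162),36) for t in (190,215)])
```

```text
[ 0.45130707 -0.03025172  0.17216143] [ 75.5807484  202.73231402  13.08168955] 0.03854662332285212
[(0.2414703369140625, 623.2471313476562, -163.57972717285156, 71.54057312011719, 72.02351379394531), (0.4399986267089844, 623.262451171875, -163.5531768798828, 71.33265686035156, 71.78734588623047)]
```

View pics/w8.png

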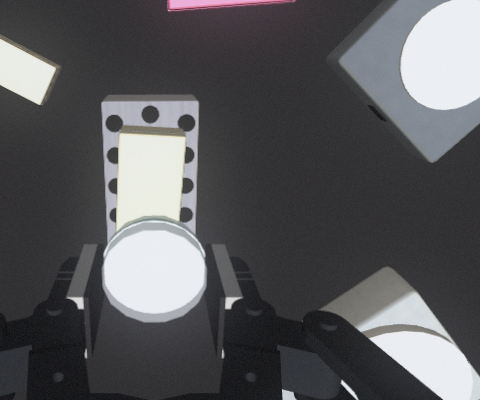

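The dish is held level at crop (155,270), and the disc fits at (623.2,-163.6). Moving to it.

Emit:
drive_tool(
  commands=[
    {"xyz":[8,22,0],"turn":0},
    {"xyz":[15,40,0],"turn":0},
    {"xyz":[15,41,0],"turn":0},
    {"xyz":[15,41,0],"turn":0},
    {"xyz":[14,40,6],"turn":0},
    {"xyz":[7,20,30],"turn":0},
    {"xyz":[0,0,40],"turn":0},
    {"xyz":[0,0,30],"turn":0},
    {"xyz":[0,0,20],"turn":0},
    {"xyz":[0,0,0],"turn":0},
    {"xyz":[0,0,0],"turn":0},
  ],
)

```text
time_s: 11.55
tcp_pos: [0.6205, -0.1633, 0.0433]
tcp_rot: [-0.0, 0.961, 0.276, -0.001]
contact_force: [0.7, 0.5, 1.0]
grip_width: 0.039
grip_force: 22.3
```

Emit:
drive_tool(
  commands=[
    {"xyz":[1,1.5,3],"turn":0},
    {"xyz":[0,0,3],"turn":0},
    {"xyz":[0,0,1.5],"turn":0},
    {"xyz":[0,0,0.5],"turn":0},
    {"xyz":[0,0,0],"turn":0},
    {"xyz":[0,0,0],"turn":0},
  ],
)

```text
time_s: 12.15
tcp_pos: [0.6227, -0.1642, 0.0359]
tcp_rot: [0.0, 0.961, 0.276, 0.0]
contact_force: [0.6, -0.2, -0.4]
grip_width: 0.0387
grip_force: 22.3
```

Emit:
drive_tool(
  commands=[
    {"xyz":[0,0,0.5],"turn":0},
    {"xyz":[0,0,0.5],"turn":0},
    {"xyz":[0,0,0.5],"turn":0},
    {"xyz":[0,0,0],"turn":0},
  ],
)

```text
time_s: 12.55
tcp_pos: [0.6227, -0.1642, 0.0348]
tcp_rot: [0.0, 0.961, 0.276, 0.0]
contact_force: [-1.4, -0.1, 4.2]
grip_width: 0.0385
grip_force: 22.7
```

Emit:
drive_tool(
  commands=[
    {"xyz":[0,0,0],"turn":0},
    {"xyz":[0,0,0],"turn":0},
    {"xyz":[0,0,0],"turn":0},
    {"xyz":[0,0,-8],"turn":0},
    {"xyz":[0,0,-30],"turn":0},
    {"xyz":[0,0,-40],"turn":0},
    {"xyz":[-30,0,-40],"turn":0},
    {"xyz":[-30,-30,-20],"turn":0},
    {"xyz":[0,0,0],"turn":0},
    {"xyz":[0,0,0],"turn":0},
  ],
  hand=60,
)

```text
time_s: 13.55
tcp_pos: [0.5556, -0.1707, 0.1734]
tcp_rot: [0.0, 0.961, 0.276, 0.001]
contact_force: [0.3, -0.2, 0.6]
grip_width: 0.0597
grip_force: 0.0
```

Run:
```python
from h import *
im,P=grab("wrist"); g=cv2.cvtColor(im,cv2.COLOR_RGB2GRAY)
x,y=proj(P,[.6232,-.1636,.044])[0].astype(int); print(x,y)
cv2.imwrite("pics/w9.png",cv2.resize(im[max(y-90,0):y+90,x-90:x+90,::-1],None,fx=3,fy=3))
e=cv2.Canny(g,15,40)
for r,z in((20,.044),(36,.03)): print(circ(P,e>0,z,(623,-163),r))
print(toolT()[:3,3],delta([.440,-.037,.2]))
```

```text
358 135
(2.5173416137695312, 624.1401977539062, -162.57778930664062, 35.42763900756836, 39.53767776489258)
(0.5413436889648438, 622.8067626953125, -162.9580535888672, 72.44113159179688, 72.64155578613281)
[ 0.55660109 -0.17061717  0.1728468 ] [ -27.71884281 -175.12355957  -27.38730484]
```

View pics/w9.png

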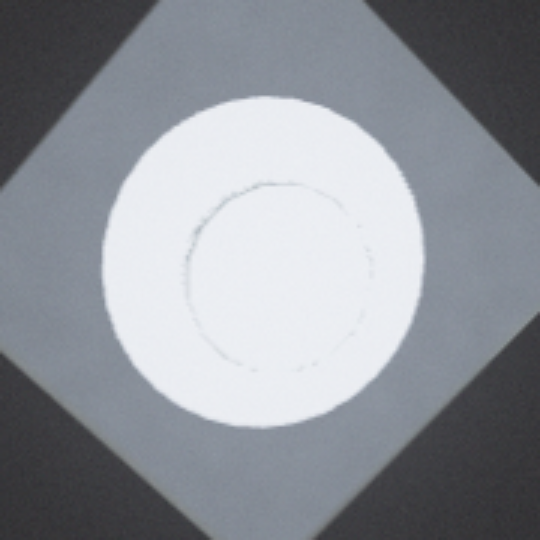

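The dish lies flat and centred within about 2 mm. Next I measure the slide box from above by a colour mask.

Emit:
drive_tool(
  commands=[
    {"xyz":[-4,-25,-10],"turn":0},
    {"xyz":[-6,-40,-10],"turn":0},
    {"xyz":[-6,-40,-7],"turn":0},
    {"xyz":[-6,-40,0],"turn":0},
    {"xyz":[-6,-30,0],"turn":0},
    {"xyz":[0,0,0],"turn":0},
    {"xyz":[0,0,0],"turn":0},
  ],
)

```text
time_s: 14.3
tcp_pos: [0.4405, -0.0367, 0.199]
tcp_rot: [0.0, 0.961, 0.277, 0.001]
contact_force: [0.5, 0.4, 0.5]
grip_width: 0.0601
grip_force: 0.0
```

Run:
```python
from h import *
im,P=grab("wrist"); g=cv2.cvtColor(im,cv2.COLOR_RGB2GRAY)
b=im[...,0].astype(int)-im[...,2]
x,y=proj(P,[.440,-.036,.066])[0].astype(int); print(x,y)
k=np.zeros_like(g);k[y-90:y+90,x-50:x+50]=1
for t in (3,6,10):
    m=((b>t)&(g>195)&(k>0)).astype(np.uint8)*255
    m=cv2.morphologyEx(m,cv2.MORPH_OPEN,np.ones((3,3)))
    c=max(cv2.findContours(m,cv2.RETR_EXTERNAL,cv2.CHAIN_APPROX_NONE)[0],key=cv2.contourArea)
    q=cv2.minAreaRect(onz(P,c.reshape(-1,2),.066)[:,:2].astype(np.float32)*1000); print("box",q)
m=((g>110)&(k>0)).astype(np.uint8)*255
c=max(cv2.findContours(m,cv2.RETR_EXTERNAL,cv2.CHAIN_APPROX_NONE)[0],key=cv2.contourArea)
print("block",cv2.minAreaRect(onz(P,c.reshape(-1,2),.038)[:,:2].astype(np.float32)*1000))
T=toolT();print(T[:3,3],"tool x deg",np.degrees(np.arctan2(T[1,0],T[0,0])))
print(delta([.440,-.037,.05]))
```

```text
311 225
box ((439.43170166015625, -35.9840202331543), (83.0691146850586, 41.115638732910156), 28.782855987548828)
box ((425.7628173828125, -43.475807189941406), (51.81156539916992, 41.12586212158203), 29.129060745239258)
box ((410.11297607421875, -62.03669357299805), (6.3391571044921875, 16.786479949951172), 32.16042709350586)
block ((439.9473876953125, -37.075294494628906), (119.651611328125, 66.03504180908203), 32.348243713378906)
[ 0.44098439 -0.03740807  0.199011  ] tool x deg 32.09163670688384
[ -0.80219143  -0.9935338  149.00933991]
```

Emit:
drive_tool(
  commands=[
    {"xyz":[-0.5,-2,25],"turn":3.3},
    {"xyz":[0,0,40],"turn":0},
    {"xyz":[0,0,40],"turn":0},
    {"xyz":[0,0,27],"turn":0},
    {"xyz":[0,0,16],"turn":0},
    {"xyz":[0,0,0],"turn":0},
    {"xyz":[0,0,0],"turn":0},
  ],
  hand=62,
)

```text
time_s: 15.05
tcp_pos: [0.4387, -0.0365, 0.0509]
tcp_rot: [0.0, 0.969, 0.248, 0.0]
contact_force: [0.2, 0.0, -0.1]
grip_width: 0.0622
grip_force: 0.0
```

Emit:
drive_tool(
  commands=[
    {"xyz":[0,0,0],"turn":0},
    {"xyz":[0,0,0],"turn":0},
    {"xyz":[0,0,0],"turn":0},
    {"xyz":[0,0,0],"turn":0},
    {"xyz":[0,0,0],"turn":0},
  ],
  hand=32,
  squeeze=30,
)

```text
time_s: 15.55
tcp_pos: [0.4386, -0.0361, 0.0522]
tcp_rot: [0.0, 0.969, 0.248, 0.001]
contact_force: [-0.0, -0.6, 7.2]
grip_width: 0.0417
grip_force: 31.4
```

Emit:
drive_tool(
  commands=[
    {"xyz":[0,0,-2],"turn":0},
    {"xyz":[0,0,-8],"turn":0},
    {"xyz":[0,0,-25],"turn":0},
    {"xyz":[0,0,-40],"turn":0},
    {"xyz":[0,0,-40],"turn":0},
    {"xyz":[0,0,-30],"turn":0},
    {"xyz":[0,0,0],"turn":0},
  ],
)

```text
time_s: 16.25
tcp_pos: [0.4397, -0.0359, 0.2]
tcp_rot: [0.001, 0.969, 0.248, 0.004]
contact_force: [0.5, 0.2, -0.3]
grip_width: 0.0411
grip_force: 30.9
```

Emit:
drive_tool(
  commands=[
    {"xyz":[11,-36,0],"turn":0},
    {"xyz":[11,-36,0],"turn":0},
    {"xyz":[11,-36,0],"turn":0},
    {"xyz":[11,-36,0],"turn":0},
    {"xyz":[11,-36,0],"turn":0},
    {"xyz":[2,-39,0],"turn":0},
    {"xyz":[2,-39,0],"turn":0},
    {"xyz":[2,-39,0],"turn":0},
    {"xyz":[2,-39,0],"turn":0},
    {"xyz":[2,-39,0],"turn":0},
    {"xyz":[0,0,0],"turn":0},
  ],
)

```text
time_s: 17.35
tcp_pos: [0.3106, 0.3301, 0.1959]
tcp_rot: [-0.002, 0.967, 0.254, -0.0]
contact_force: [0.4, -0.1, -1.1]
grip_width: 0.0409
grip_force: 30.9
```

Emit:
drive_tool(
  commands=[
    {"xyz":[0,0,0],"turn":7},
    {"xyz":[0,0,0],"turn":7},
    {"xyz":[0,0,0],"turn":7},
    {"xyz":[0,0,0],"turn":7},
    {"xyz":[0,0,0],"turn":7},
    {"xyz":[0,0,0],"turn":7},
    {"xyz":[0,0,0],"turn":7},
    {"xyz":[0,0,0],"turn":7},
    {"xyz":[0,0,0],"turn":0},
    {"xyz":[0,0,0],"turn":0},
  ],
)

```text
time_s: 18.35
tcp_pos: [0.3137, 0.3236, 0.1958]
tcp_rot: [0.001, 0.972, -0.234, 0.0]
contact_force: [-0.2, -0.6, -0.4]
grip_width: 0.0411
grip_force: 31.0
```

```bash
cat > tray.py <<'E'
from h import *
im,P=grab("wrist","w10.png"); g=cv2.cvtColor(im,cv2.COLOR_RGB2GRAY)
x,y=proj(P,[.377,.294,.011])[0].astype(int); print(x,y)
for t in (90,110,130):
    m=(g>t).astype(np.uint8)*255
    for c in cv2.findContours(m,cv2.RETR_EXTERNAL,cv2.CHAIN_APPROX_NONE)[0]:
        if cv2.contourArea(c)<3000: continue
        q=cv2.minAreaRect(onz(P,c.reshape(-1,2),.011)[:,:2].astype(np.float32)*1000); print(t,np.round(q[0],1),np.round(q[1],1),round(q[2],1),cv2.boundingRect(c))
T=toolT();print(T[:3,3],"tool x deg",np.degrees(np.arctan2(T[1,0],T[0,0])),sensors.observe()["grip_width"])
E
python3 tray.py
```

```text
310 118
90 [354.1 570.6] [ 71.9 133. ] 49.2 (0, 212, 86, 137)
90 [210.1 375.7] [106.7 229.8] 62.9 (251, 209, 128, 225)
90 [262.3 139.1] [50.1 59.9] 8.1 (505, 114, 93, 92)
90 [376.9 294.1] [ 77.3 119.3] 62.1 (258, 32, 107, 165)
110 [205.6 378.1] [106.4 219.6] 62.9 (251, 221, 127, 213)
110 [262.2 138.8] [49.  59.2] 8.2 (506, 114, 92, 91)
110 [377.  294.2] [ 77.2 119. ] 62.1 (258, 33, 107, 164)
130 [202.6 379.7] [106.2 212.7] 62.9 (251, 229, 127, 205)
130 [262.1 138.4] [47.5 57.4] 8.0 (508, 116, 89, 88)
130 [377.  294.1] [ 76.9 118.6] 62.1 (258, 33, 107, 163)
[0.31376583 0.32371855 0.19589415] tool x deg -27.048654849482766 0.04097522535153407
```

The tray fits at (377,294.1) with its long axis at -27.9°. Moving over it and lowering.

Emit:
drive_tool(
  commands=[
    {"xyz":[20,-1,0],"turn":0},
    {"xyz":[30,-1,0],"turn":0},
    {"xyz":[19,-0.5,6],"turn":0.9},
    {"xyz":[0,0,40],"turn":0},
    {"xyz":[0,0,45],"turn":0},
    {"xyz":[0,0,40],"turn":0},
    {"xyz":[0,0,25],"turn":0},
    {"xyz":[0,0,6],"turn":0},
    {"xyz":[0,0,0],"turn":0},
    {"xyz":[0,0,0],"turn":0},
  ],
)

```text
time_s: 19.4
tcp_pos: [0.3772, 0.2952, 0.0352]
tcp_rot: [-0.001, 0.97, -0.243, 0.0]
contact_force: [-0.5, -0.3, -1.0]
grip_width: 0.0408
grip_force: 30.9
```

Emit:
drive_tool(
  commands=[
    {"xyz":[-0.5,1,6],"turn":0},
    {"xyz":[0,0,6],"turn":0},
    {"xyz":[0,0,3],"turn":0},
    {"xyz":[0,0,1],"turn":0},
    {"xyz":[0,0,0],"turn":0},
    {"xyz":[0,0,0],"turn":0},
  ],
)

```text
time_s: 20.0
tcp_pos: [0.3757, 0.2942, 0.0182]
tcp_rot: [-0.0, 0.97, -0.243, 0.0]
contact_force: [-0.9, -0.9, -0.7]
grip_width: 0.0413
grip_force: 31.0
```

Emit:
drive_tool(
  commands=[
    {"xyz":[0,0,0.5],"turn":0},
    {"xyz":[0,0,0.5],"turn":0},
    {"xyz":[0,0,0.5],"turn":0},
    {"xyz":[0,0,0],"turn":0},
  ],
)

```text
time_s: 20.4
tcp_pos: [0.3757, 0.2942, 0.0172]
tcp_rot: [-0.0, 0.97, -0.243, 0.0]
contact_force: [-2.1, 0.3, 5.2]
grip_width: 0.0412
grip_force: 31.6
```

Emit:
drive_tool(
  commands=[
    {"xyz":[0,0,0],"turn":0},
    {"xyz":[0,0,0],"turn":0},
    {"xyz":[0,0,0],"turn":0},
    {"xyz":[0,0,-8],"turn":0},
    {"xyz":[0,0,-35],"turn":0},
    {"xyz":[0,0,-45],"turn":0},
    {"xyz":[0,0,-45],"turn":0},
    {"xyz":[-25,0,-40],"turn":0},
    {"xyz":[-20,0,0],"turn":0},
    {"xyz":[0,0,0],"turn":0},
    {"xyz":[0,0,0],"turn":0},
  ],
  hand=58,
)

```text
time_s: 21.5
tcp_pos: [0.3357, 0.3152, 0.1899]
tcp_rot: [0.0, 0.97, -0.242, 0.0]
contact_force: [-0.0, -0.0, 0.3]
grip_width: 0.0578
grip_force: 0.0
```

Run:
```python
from h import *
im,P=grab("wrist"); g=cv2.cvtColor(im,cv2.COLOR_RGB2GRAY); b=im[...,0].astype(int)-im[...,2]
x,y=proj(P,[.377,.294,.031])[0].astype(int); k=np.zeros_like(g);k[max(y-90,0):y+90,x-80:x+80]=1
for t in (6,10,14):
    m=((b>t)&(g>180)&(k>0)).astype(np.uint8)*255;m=cv2.morphologyEx(m,cv2.MORPH_OPEN,np.ones((3,3)))
    cs=cv2.findContours(m,cv2.RETR_EXTERNAL,cv2.CHAIN_APPROX_NONE)[0]
    if cs: print(t,cv2.minAreaRect(onz(P,max(cs,key=cv2.contourArea).reshape(-1,2),.031)[:,:2].astype(np.float32)*1000))
print(x,y,[im[y+d,x].tolist() for d in(-60,-50,-20,0)]); T=toolT();print(T[:3,3],np.degrees(np.arctan2(T[1,0],T[0,0])))
```

```text
313 154 [[250, 251, 250], [250, 251, 251], [251, 252, 251], [251, 251, 250]]
[0.33626922 0.31475844 0.18958334] -28.126518436782455
```

Run:
```python
from h import *
im,P=grab("wrist"); g=cv2.cvtColor(im,cv2.COLOR_RGB2GRAY)
x,y=proj(P,[.377,.294,.031])[0].astype(int); k=np.zeros_like(g);k[max(y-120,0):y+110,x-90:x+90]=1
print(g[y,x-70:x+70:4].tolist()); print(g[max(y-130,0):y+110:5,x].tolist())
for t in (190,215,230,240,246):
    m=((g>t)&(k>0)).astype(np.uint8)*255;m=cv2.morphologyEx(m,cv2.MORPH_OPEN,np.ones((5,5)))
    c=max(cv2.findContours(m,cv2.RETR_EXTERNAL,cv2.CHAIN_APPROX_NONE)[0],key=cv2.contourArea)
    print(t,cv2.minAreaRect(onz(P,c.reshape(-1,2),.031)[:,:2].astype(np.float32)*1000))
```

```text
[78, 82, 83, 88, 90, 95, 234, 243, 242, 243, 244, 250, 251, 251, 251, 251, 251, 251, 251, 251, 250, 251, 251, 250, 250, 218, 242, 240, 240, 191, 196, 92, 87, 85, 84]
[66, 66, 67, 73, 75, 74, 81, 83, 88, 242, 243, 242, 244, 244, 250, 251, 251, 251, 251, 251, 251, 251, 251, 251, 251, 251, 251, 251, 251, 251, 251, 251, 251, 251, 250, 250, 250, 244, 237, 163, 230, 90, 87, 83, 78, 78, 73, 71]
190 ((381.4962158203125, 292.0679626464844), (71.05929565429688, 105.5896987915039), 62.06354904174805)
215 ((379.7066650390625, 292.605224609375), (63.72526550292969, 101.99551391601562), 62.129150390625)
230 ((380.0913391113281, 292.4923095703125), (63.28178405761719, 101.09540557861328), 62.02471160888672)
240 ((385.0437316894531, 295.1275634765625), (54.01333999633789, 94.67863464355469), 61.859588623046875)
246 ((377.3135986328125, 293.517578125), (40.080196380615234, 81.02825927734375), 61.87911605834961)
```

The box sits at (377.3,293.5), aligned with the tray within 0.3°. Now back to the block.

Emit:
drive_tool(
  commands=[
    {"xyz":[17,14,0],"turn":0},
    {"xyz":[33,29,0],"turn":0},
    {"xyz":[33,29,0],"turn":0},
    {"xyz":[33,29,0],"turn":0},
    {"xyz":[30,28,0],"turn":0},
    {"xyz":[25,29,0],"turn":0},
    {"xyz":[25,29,0],"turn":0},
    {"xyz":[25,29,0],"turn":0},
    {"xyz":[25,29,0],"turn":0},
    {"xyz":[12,16,0],"turn":0},
  ],
  hand=85,
)

```text
time_s: 22.6
tcp_pos: [0.441, -0.0414, 0.1892]
tcp_rot: [0.001, 0.969, -0.246, 0.0]
contact_force: [0.4, 0.3, -0.5]
grip_width: 0.085
grip_force: 0.0
```

Emit:
drive_tool(
  commands=[
    {"xyz":[0,0,0],"turn":-7.5},
    {"xyz":[0,0,0],"turn":-7.5},
    {"xyz":[0,0,0],"turn":-7.5},
    {"xyz":[0,0,0],"turn":-7.5},
    {"xyz":[0,0,0],"turn":-7.5},
    {"xyz":[0,0,0],"turn":-7.5},
    {"xyz":[0,0,0],"turn":-7.5},
    {"xyz":[0,0,0],"turn":-7.5},
    {"xyz":[0,0,0],"turn":0},
    {"xyz":[0,0,0],"turn":0},
  ],
)

```text
time_s: 23.6
tcp_pos: [0.4404, -0.0373, 0.1893]
tcp_rot: [-0.0, 0.962, 0.272, -0.0]
contact_force: [-0.0, 0.3, 0.5]
grip_width: 0.0846
grip_force: 0.0
```

Run:
```python
from h import *
im,P=grab("wrist"); g=cv2.cvtColor(im,cv2.COLOR_RGB2GRAY)
x,y=proj(P,[.440,-.036,.038])[0].astype(int); k=np.zeros_like(g);k[y-110:y+110,x-60:x+60]=1
for t in(100,120):
    m=((g>t)&(k>0)).astype(np.uint8)*255
    c=max(cv2.findContours(m,cv2.RETR_EXTERNAL,cv2.CHAIN_APPROX_NONE)[0],key=cv2.contourArea)
    q=cv2.minAreaRect(onz(P,c.reshape(-1,2),.038)[:,:2].astype(np.float32)*1000); print("block",q)
T=toolT();print(T[:3,3],"tool x deg",np.degrees(np.arctan2(T[1,0],T[0,0])))
print(delta([*np.array(q[0])/1000,.012]))
```

```text
block ((440.37408447265625, -36.77243423461914), (122.15768432617188, 66.10016632080078), 32.30523681640625)
block ((439.5786437988281, -37.27821350097656), (119.88253784179688, 65.9391860961914), 32.34565734863281)
[ 0.44041827 -0.03710848  0.18934529] tool x deg 31.66839138503502
[ -0.66606269  -0.25590894 177.34592323]
```

Emit:
drive_tool(
  commands=[
    {"xyz":[-0.5,0,20],"turn":-0.7},
    {"xyz":[0,0,40],"turn":0},
    {"xyz":[0,0,40],"turn":0},
    {"xyz":[0,0,30],"turn":0},
    {"xyz":[0,0,20],"turn":0},
    {"xyz":[0,0,15],"turn":0},
    {"xyz":[0,0,11],"turn":0},
    {"xyz":[0,0,5],"turn":0},
    {"xyz":[0,0,0],"turn":0},
    {"xyz":[0,0,0],"turn":0},
  ],
  hand=85,
)

```text
time_s: 24.65
tcp_pos: [0.4442, -0.0376, 0.0191]
tcp_rot: [-0.001, 0.96, 0.28, -0.005]
contact_force: [-0.5, -0.4, 0.1]
grip_width: 0.0852
grip_force: 0.0
```

Emit:
drive_tool(
  commands=[
    {"xyz":[0,0,0],"turn":0},
    {"xyz":[0,0,0],"turn":0},
    {"xyz":[0,0,0],"turn":0},
    {"xyz":[0,0,0],"turn":0},
    {"xyz":[0,0,0],"turn":0},
  ],
  hand=55,
  squeeze=70,
)

```text
time_s: 25.15
tcp_pos: [0.4433, -0.0354, 0.02]
tcp_rot: [-0.003, 0.96, 0.281, -0.004]
contact_force: [-4.3, 4.7, 10.3]
grip_width: 0.0637
grip_force: 76.7
```

Emit:
drive_tool(
  commands=[
    {"xyz":[0,0,0],"turn":0},
    {"xyz":[0,0,-3],"turn":0},
    {"xyz":[0,0,-5],"turn":0},
    {"xyz":[0,0,-5],"turn":0},
    {"xyz":[0,0,-5],"turn":0},
    {"xyz":[0,0,-5],"turn":0},
    {"xyz":[0,0,0],"turn":0},
    {"xyz":[0,0,0],"turn":0},
  ],
  squeeze=90,
)

```text
time_s: 25.95
tcp_pos: [0.4445, -0.0375, 0.0423]
tcp_rot: [-0.001, 0.96, 0.281, -0.004]
contact_force: [-1.3, 0.1, -7.3]
grip_width: 0.0637
grip_force: 101.4
```

It's lifted, carrying about 0.7 kg. Raising and moving behind the hot plate to see it.

Emit:
drive_tool(
  commands=[
    {"xyz":[0,0,-20],"turn":0},
    {"xyz":[0,0,-30],"turn":0},
    {"xyz":[0,0,-40],"turn":0},
    {"xyz":[0,0,-40],"turn":0},
    {"xyz":[0,0,-15],"turn":0},
    {"xyz":[0,0,0],"turn":0},
  ],
)

```text
time_s: 26.55
tcp_pos: [0.4466, -0.0377, 0.1887]
tcp_rot: [-0.001, 0.96, 0.28, -0.003]
contact_force: [1.1, -0.4, -7.2]
grip_width: 0.064
grip_force: 103.9
```

Emit:
drive_tool(
  commands=[
    {"xyz":[-10,8,0],"turn":0},
    {"xyz":[-25,18,0],"turn":0},
    {"xyz":[-32,24,0],"turn":0},
    {"xyz":[-32,24,0],"turn":0},
    {"xyz":[-32,24,0],"turn":0},
    {"xyz":[-32,24,0],"turn":0},
    {"xyz":[-32,24,0],"turn":0},
    {"xyz":[-32,24,0],"turn":0},
    {"xyz":[-25,18,0],"turn":0},
    {"xyz":[-8,5,0],"turn":0},
    {"xyz":[0,0,0],"turn":0},
    {"xyz":[0,0,0],"turn":0},
  ],
)

```text
time_s: 27.75
tcp_pos: [0.3302, -0.3386, 0.1872]
tcp_rot: [-0.003, 0.96, 0.281, -0.005]
contact_force: [-0.1, 1.3, -7.5]
grip_width: 0.063
grip_force: 103.8
```

Run:
```python
from h import *
im,P=grab("wrist","w12.png"); g=cv2.cvtColor(im,cv2.COLOR_RGB2GRAY)
print(proj(P,[.396,-.296,.058]))
for t in(150,200,225,235,245): print(t,circ(P,g>t,.058,(396,-296),65))
print("edge",circ(P,cv2.Canny(g,15,40)>0,.058,(396,-296),65))
T=toolT();print(T.round(3).tolist(),"deg",np.degrees(np.arctan2(T[1,0],T[0,0])),sensors.observe()["contact_force"])
```

```text
[[313.23799735 105.57345835]]
150 (32.52960205078125, 391.9545593261719, -289.6210021972656, 117.43376159667969, 182.4929656982422)
200 (32.45158004760742, 392.33746337890625, -289.7677307128906, 116.91239166259766, 181.8155517578125)
225 (11.296829223632812, 398.1158752441406, -291.2657775878906, 112.71330261230469, 135.3069610595703)
235 (17.106121063232422, 399.9612731933594, -290.8299560546875, 104.86034393310547, 139.0725860595703)
245 None
edge None
[[0.841, 0.541, -0.01, 0.331], [0.541, -0.841, 0.002, -0.338], [-0.008, -0.007, -1.0, 0.188], [0.0, 0.0, 0.0, 1.0]] deg 32.74762052228923 [ 0.9841935  -0.10688042 -7.5185005 ]
```

Run:
```python
from h import *
from scipy.optimize import least_squares
im,P=grab("wrist"); g=cv2.GaussianBlur(cv2.cvtColor(im,cv2.COLOR_RGB2GRAY),(3,3),0).astype(float)
c0=np.array([396,-296.]); pts=[]
for a in np.radians(np.arange(0,360,4)):
    rr=np.arange(55,76,.5); W=np.c_[c0[0]+rr*np.cos(a),c0[1]+rr*np.sin(a),np.full(len(rr),58)]/1000
    uv=proj(P,W); ok=(uv[:,0]>1)&(uv[:,0]<638)&(uv[:,1]>1)&(uv[:,1]<478)
    if not ok.all(): continue
    v=cv2.remap(g.astype(np.float32),uv[:,0:1].astype(np.float32),uv[:,1:2].astype(np.float32),cv2.INTER_LINEAR).ravel()
    d=np.abs(np.diff(v)); i=d.argmax(); pts.append((np.degrees(a),rr[i],d[i],v[0],v[-1]))
p=np.array(pts); print(p.round(0).astype(int)[::3].tolist())
A=np.radians(p[:,0]); X=c0+p[:,1:2]*np.c_[np.cos(A),np.sin(A)]
s=least_squares(lambda q:np.hypot(*(X-q[:2]).T)-65,c0,loss="soft_l1",f_scale=.5); r=s.fun
print(s.x,(abs(np.hypot(*(X-s.x).T)-65)<1).sum(),len(X))
```

```text
[[72, 66, 53, 238, 67], [84, 66, 55, 238, 66], [96, 70, 42, 238, 70], [108, 67, 8, 238, 211], [120, 67, 7, 238, 213], [132, 67, 7, 238, 210], [144, 67, 9, 238, 212], [156, 67, 8, 238, 212], [168, 58, 26, 238, 111], [180, 66, 13, 112, 187], [192, 60, 14, 115, 182], [204, 56, 16, 116, 86], [216, 63, 34, 125, 64], [228, 58, 15, 116, 188], [240, 63, 14, 114, 184], [252, 55, 23, 149, 178], [264, 63, 45, 238, 107], [276, 66, 34, 237, 71], [288, 75, 32, 238, 128], [300, 62, 6, 238, 216], [312, 71, 39, 238, 68], [324, 64, 43, 238, 66], [336, 62, 55, 237, 63], [348, 62, 53, 237, 65]]
[ 395.95084173 -293.48703209] 22 71
```

Run:
```python
from h import *
from scipy.optimize import least_squares
for name in("wrist","top"):
    im,P=grab(name); g=cv2.GaussianBlur(cv2.cvtColor(im,cv2.COLOR_RGB2GRAY),(3,3),0).astype(np.float32)
    c0=np.array([394.5,-294.5]); X=[]
    for a in np.radians(np.arange(0,360,3)):
        rr=np.arange(58,74,.5); W=np.c_[c0[0]+rr*np.cos(a),c0[1]+rr*np.sin(a),np.full(len(rr),58)]/1000
        uv=proj(P,W).astype(np.float32)
        if uv.min()<1 or uv[:,1].max()>478 or uv[:,0].max()>638: continue
        v=cv2.remap(g,uv[:,0:1],uv[:,1:2],cv2.INTER_LINEAR).ravel()
        if v[0]<225: continue
        j=np.flatnonzero(v<v[0]-8)
        if len(j): X.append([c0[0]+rr[j[0]]*np.cos(a),c0[1]+rr[j[0]]*np.sin(a)])
    X=np.array(X)
    s=least_squares(lambda q:np.hypot(*(X-q[:2]).T)-q[2],[*c0,65],loss="soft_l1",f_scale=.5)
    print(name,s.x,(abs(s.fun)<1).sum(),len(X),np.median(abs(s.fun)))
T=toolT();print(T[:3,3])
```

```text
wrist [ 394.05103461 -293.96803041   64.324638  ] 63 66 0.21685344122941075
top [ 392.23600697 -293.91863261   63.50084637] 84 102 0.306798103532401
[ 0.33137886 -0.3386582   0.18818671]
```

Emit:
drive_tool(
  commands=[
    {"xyz":[15,0,0],"turn":0},
    {"xyz":[30,-2,0],"turn":0},
    {"xyz":[25,-2,0],"turn":0},
    {"xyz":[10,0,10],"turn":0},
    {"xyz":[0,0,25],"turn":0},
    {"xyz":[0,0,30],"turn":0},
    {"xyz":[0,0,20],"turn":0},
    {"xyz":[0,0,10],"turn":0},
    {"xyz":[0,0,0],"turn":0},
    {"xyz":[0,0,0],"turn":0},
  ],
)

```text
time_s: 28.95
tcp_pos: [0.396, -0.2934, 0.0933]
tcp_rot: [-0.001, 0.96, 0.281, -0.004]
contact_force: [-0.4, -0.2, -6.8]
grip_width: 0.0635
grip_force: 103.7
```

Run:
```python
from h import *
T=toolT();print(T.round(4).tolist(),delta([.397,-.292,.078]),sensors.observe()["contact_force"])
im,P=grab("wrist","w13.png")
```

```text
[[0.842, 0.5394, -0.0081, 0.396], [0.5394, -0.842, -0.0006, -0.2934], [-0.0071, -0.0039, -1.0, 0.0933], [0.0, 0.0, 0.0, 1.0]] [ 1.73896833 -0.61523815 15.32742269] [-0.40004712 -0.21335529 -6.84166685]
```

View pics/w13.png

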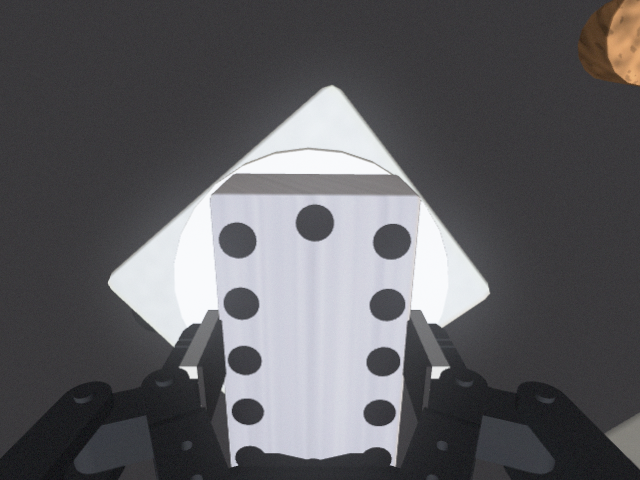

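The block is level in the grip over the plate. Its far edge at row 195 puts its centre about 4 mm behind the TCP, as expected. Lowering gently.

Emit:
drive_tool(
  commands=[
    {"xyz":[2.5,-0.5,5],"turn":0},
    {"xyz":[0,0,4],"turn":0},
    {"xyz":[0,0,2],"turn":0},
    {"xyz":[0,0,1],"turn":0},
    {"xyz":[0,0,0.5],"turn":0},
    {"xyz":[0,0,0],"turn":0},
    {"xyz":[0,0,0],"turn":0},
  ],
)

```text
time_s: 29.7
tcp_pos: [0.3969, -0.2919, 0.0802]
tcp_rot: [-0.001, 0.96, 0.281, -0.004]
contact_force: [1.1, -0.2, -6.9]
grip_width: 0.0634
grip_force: 103.9
```

Emit:
drive_tool(
  commands=[
    {"xyz":[0,0,0.5],"turn":0},
    {"xyz":[0,0,0.5],"turn":0},
    {"xyz":[0,0,0.5],"turn":0},
    {"xyz":[0,0,0],"turn":0},
    {"xyz":[0,0,0],"turn":0},
  ],
)

```text
time_s: 30.2
tcp_pos: [0.3968, -0.2918, 0.0787]
tcp_rot: [-0.001, 0.96, 0.281, -0.005]
contact_force: [0.5, 0.2, -6.6]
grip_width: 0.0634
grip_force: 103.9
```

Emit:
drive_tool(
  commands=[
    {"xyz":[0,0,0.5],"turn":0},
    {"xyz":[0,0,0.5],"turn":0},
    {"xyz":[0,0,0.5],"turn":0},
    {"xyz":[0,0,0],"turn":0},
    {"xyz":[0,0,0],"turn":0},
  ],
)

```text
time_s: 30.7
tcp_pos: [0.3969, -0.2918, 0.0784]
tcp_rot: [-0.001, 0.96, 0.281, -0.004]
contact_force: [-1.7, 1.0, 9.4]
grip_width: 0.0634
grip_force: 105.8
```

Emit:
drive_tool(
  commands=[
    {"xyz":[0,0,0],"turn":0},
    {"xyz":[0,0,0],"turn":0},
    {"xyz":[0,0,0],"turn":0},
    {"xyz":[0,0,0],"turn":0},
  ],
  hand=85,
)

```text
time_s: 31.1
tcp_pos: [0.397, -0.2919, 0.0772]
tcp_rot: [-0.001, 0.96, 0.281, -0.004]
contact_force: [-0.2, -0.0, -0.7]
grip_width: 0.0848
grip_force: 0.0
```

Emit:
drive_tool(
  commands=[
    {"xyz":[0,0,-8],"turn":0},
    {"xyz":[0,0,-25],"turn":0},
    {"xyz":[0,0,-40],"turn":0},
    {"xyz":[0,0,-40],"turn":0},
    {"xyz":[-25,0,-20],"turn":0},
    {"xyz":[-25,0,0],"turn":0},
    {"xyz":[0,0,0],"turn":0},
    {"xyz":[0,0,0],"turn":0},
  ],
)

```text
time_s: 31.9
tcp_pos: [0.3556, -0.3189, 0.2109]
tcp_rot: [-0.001, 0.96, 0.28, -0.004]
contact_force: [0.5, 0.2, -0.2]
grip_width: 0.085
grip_force: 0.0
```

Run:
```python
from h import *
im,P=grab("wrist"); g=cv2.cvtColor(im,cv2.COLOR_RGB2GRAY)
# block top: between housing white and dark; purple tint
b=im[...,2].astype(int)-im[...,1]
x,y=proj(P,[.394,-.294,.096])[0].astype(int); print(im[y,x],im[y-20,x+15],x,y)
for lo,hi in((120,225),(140,215)):
  for t in (3,8):
    m=((g>lo)&(g<hi)&(b>t)).astype(np.uint8)*255; m=cv2.morphologyEx(m,cv2.MORPH_OPEN,np.ones((3,3)))
    c=max(cv2.findContours(m,cv2.RETR_EXTERNAL,cv2.CHAIN_APPROX_NONE)[0],key=cv2.contourArea)
    print(cv2.minAreaRect(onz(P,c.reshape(-1,2),.096)[:,:2].astype(np.float32)*1000))
# check others from top camera: differences vs start
a=cv2.imread("pics/top0.png"); t,_=grab("top","topE.png"); d=cv2.absdiff(a,np.ascontiguousarray(t[:,:,::-1])).max(2)
for c in cv2.findContours(cv2.morphologyEx((d>40).astype(np.uint8)*255,cv2.MORPH_OPEN,np.ones((3,3))),cv2.RETR_EXTERNAL,cv2.CHAIN_APPROX_NONE)[0]: print(cv2.boundingRect(c))
```

```text
[213 214 222] [219 220 229] 312 161
((393.8449401855469, -294.5012512207031), (119.10096740722656, 64.92141723632812), 32.23786926269531)
((359.42291259765625, -309.25262451171875), (44.38895034790039, 15.445942878723145), 29.41156005859375)
((417.9823303222656, -278.7828063964844), (32.061363220214844, 2.954322338104248), 32.356163024902344)
((417.9808654785156, -278.78375244140625), (32.05783462524414, 2.954322338104248), 32.356163024902344)
(609, 332, 7, 12)
(496, 331, 17, 14)
(156, 309, 23, 39)
(579, 298, 8, 26)
(583, 291, 4, 4)
(585, 275, 24, 56)
(433, 270, 64, 83)
(597, 265, 43, 70)
(588, 263, 5, 6)
(631, 262, 9, 51)
(297, 254, 61, 68)
```

The block lies centred on the plate, within 1 mm. The top view shows changes only at the old pile, the tray, the hot plate and the arm.

```bash
python3 -c "
from station import job_done
print(job_done())"
```

```text
the job is handed in; nothing more can be done
None
```

All four things are in place and the job is handed in at about 32 s: weight on the pan, dish on the disc, slide box in the tray and block on the hot plate, each within about 2 mm of centre.

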